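# Load the vacuum drying pot and clamp its lid

### The arm

A 6-joint arm with a two-finger parallel gripper is mounted at the origin on the work surface. World frame = base frame: x ahead of the robot, y to its left, z up, the work surface at z = 0. Lengths are in m, angles in rad, forces in N, time in s.
With the tool pointing down it reaches from about 0.275 to 0.875 m from the base axis. Payload 12.5 kg.
Tool frame: the origin (TCP) lies at the very end of the fingers, on their centre line; the grasp point (between the pads) lies 19 mm behind it; z points along the fingers, y is the line along which they close (so a half turn about z gives the same grasp; the last joint's range is limited). The gripper opens to 85 mm and grips with 20 to 120 N. Pads are 22 mm wide; open, the fingers measure 114 mm over their backs; the gripper's body (76 mm by 85 mm) begins 54 mm behind the grasp point. The pads swing forward as they close: fully open they stand 13 mm farther back than shut.
Start: joints at [1.053, 0.351, 1.652, -0, 1.139, -0.085], TCP at [0.231, 0.499, 0.231] pointing down, gripper open.
Joint ranges: [-2.75, 2.75], [-0.79, 2.1], [0.01, 2.65], [-1.57, 4.71], [0.07, 3.14], [-2.87, 2.87]. Speed limits (rad/s): [2.22, 2.22, 2.79, 3.14, 3.14, 3.14].

### API

Orientations are given as a 3x3 rotation matrix whose columns are the frame's x, y, z axes.
In Python, from bench import manip gives the robot as it stands. Calls block until the motion is done:
- manip.move_ptp(position, orientation): joint-space move of the TCP to a pose.
- manip.move_l(position, attitude=None, max_speed=0.15): straight line of the TCP; attitude=None keeps the orientation; max_speed is the mean speed in m/s.
- manip.move_j(angles): joint-space move.
- manip.set_gripper(opening, effort=None): opening from 0.0 (shut) to 1.0 (fully open); effort is the grip in N (None keeps the last); returns when the fingers have stopped.
- manip.dwell(seconds).
- manip.inverse_kinematics(position, orientation): joint angles nearest the present ones, or None.
- manip.grab_frame(name): name is "scene" or "side" or "wrist"; returns (picture, depth): 480x640x3 uint8, red, green, blue; 480x640 float32, m along the optical axis (not along the pixel's ray), 0 where there is no reading.
- manip.get_calibration(name): a dict with "camera_matrix" (3x3 intrinsics, pixels), "R" (3x3) and "t" (3): a world point X has camera coordinates R X + t. Camera axes: x right, y down, z forward; pixel columns grow to the right and rows downward; lengths in m; the calibration is good to about 2 mm. The wrist camera is an equidistant fisheye: a pixel r from the principal point sees the ray r / f radians off the axis. A picture is of the moment at which its call begins: read the wrist's pose just before it. get_calibration takes no time and is no camera call; for the wrist camera it gives the pose at the moment of the call.
A pose or a line that the arm cannot do raises manip.Unreachable and nothing moves.
- manip.sign_off(): hands the job in; it is judged then, once.
Trained networks look in the newest picture that a camera, given by its name, has taken for a name from the list of things; names that differ only in an ending like _2 or _b are one class to them, and where a whole thing is asked for, a point or a joint stands for the part that bears it (a point fixed in the world has none). Each returns a list of dicts, best first, with "confidence" (0 to 1); they miss things now and then, are a little off and sometimes report something else, mostly with a low value. They report only what shows in the picture. A call takes as long as a camera call. They do not tell look-alikes from the thing itself.
- manip.look_for(camera, name): "at" ([x, y, z] in m, in world coordinates, good to about 4 mm: the middle of the surface that is visible of it).
Readings, each from a call of its own:
- manip.current_time(): time.
- manip.current_qpos(): joint angles.
- manip.current_joint_vel(): joint speeds.
- manip.current_joint_torque(): joint torques, N m.
- manip.current_ee_pos(): TCP position.
- manip.current_tcp_rot(): TCP orientation.
- manip.current_force(): force on the tool from outside, world axes, zero at the start.
- manip.current_ft_torque(): the same for the moment, N m.
- manip.current_grip_width(): opening from 0.0 (shut) to 1.0 (fully open).
- manip.current_grip_force(): force on a finger pad.
Only numpy, scipy, OpenCV 4.12 (cv2) and the standard library are available. Lean on these libraries where they do the work, as an engineer would, in place of code of your own. Each camera call takes 0.05 s, during which the arm holds its last target. There are 200 camera calls.

### The job

Dry the cleaned contact buttons: pick up the spring tongs and with them move every contact button from the green tray into the steel vacuum pot, never touching a button with the fingers. Then set the lid squarely on the pot, swing both halves of the clamp ring shut around the lid and pot flanges and swing the red latch lever fully home behind the right ear. Leave the tongs standing in their blue stand, and do not disturb the screwdriver, wrench or paste tub.

Things in the scene. Friction and masses are not known exactly. Their poses are not given: they have to be found in the camera images.
- tongs: Steel spring tongs, 99 mm tall, 90 g, standing tips down in the stand. Origin: midway between the two tips, at their lower end; z up to the spring block on top (22 mm wide), y the line along which the jaws close. Jaws hinge 92 mm above the tips. Sprung open: 28 mm gap between the tips, 38 mm over both; each tip pad is 5 mm thick, 12 wide (x), 12 high.
- tongs_grip (a point): Point between the tongs' two blue finger pads, 55 mm above the tips; axes as the tongs. Pads 30 mm high, 16 wide (x), 35 mm over both when sprung open: grip here from above, closing along y. The spring keeps the pads against the fingers: 7 N each at 34 mm, 14 N at 30 mm (tips then hold a 16 mm button); empty they shut at 23 mm. Carry open at 32 to 34 mm, squeeze with about 40 N to grip.
- stand: Blue steel tong stand, fixed: an open-topped box 34 x 64 x 34 mm high on a 70 x 90 x 4 mm foot. Pocket 22 mm (x) by 52 mm (y), its floor 6 mm above the bench; the tongs stand in its middle with their y along the stand's y. Origin: centre of the underside, z up.
- tray: Green contact tray, fixed, 200 (x) x 180 (y) x 14 mm high, wall 4 mm, floor 4 mm above the bench. Origin: centre of the underside.
- contact1: Contact button, copper with a silver face, a round stud 16 mm in diameter and 14 mm high, 25 g, standing in the tray. Origin: centre of its lower face; z is its axis. There are 2 to 4 buttons; None if this one is absent.
- contact2: Contact button, copper with a silver face, a round stud 16 mm in diameter and 14 mm high, 25 g, standing in the tray. Origin: centre of its lower face; z is its axis. There are 2 to 4 buttons; None if this one is absent.
- contact3: Contact button, copper with a silver face, a round stud 16 mm in diameter and 14 mm high, 25 g, standing in the tray. Origin: centre of its lower face; z is its axis. There are 2 to 4 buttons; None if this one is absent.
- contact4: Contact button, copper with a silver face, a round stud 16 mm in diameter and 14 mm high, 25 g, standing in the tray. Origin: centre of its lower face; z is its axis. There are 2 to 4 buttons; None if this one is absent.
- lid: Loose steel blank lid, 0.45 kg, lying knob up. From its origin (centre of the underside) upward: centring spigot 68 mm in diameter, 6 mm high (foot tapered to 64 mm); flange 91 mm in diameter, from 6 to 14 mm; stem; black knob 26 mm in diameter, from 28 to 46 mm. Seated, the spigot is in the pot's mouth and the origin 6 mm below pot_mouth.
- pot: Vacuum drying pot, fixed to the bench on a 140 mm square grey plate. Round steel pot, bore 72 mm, outside 78 mm, mouth flange 91 mm in diameter and 8 mm thick with a thin black gasket. Origin: centre of the plate's underside, on the pot's axis; z up; the clamp ring's hinge is on its +x side, the ears and latch on its -x side.
- pot_floor (a point): Centre of the pot's inner floor, 55 mm above the bench (40 mm below the mouth); axes as the pot.
- pot_mouth (a point): Centre of the pot's mouth, at the top face of its flange, 95 mm above the bench; axes as the pot.
- ring_left (a joint): Left half of the aluminium clamp ring (pot's +y side) on a vertical hinge; 0 = shut round the flanges (hard stop), grows to 1.3 rad as it swings out; starts at 0.85 to 1.1. Stays where it is left; about 1.2 N at the ear moves it. Shut, the ring spans radius 40 to 54 mm and 80 to 110 mm above the bench; its lip passes 1.7 mm over the seated lid's flange.
- ring_right (a joint): Right half of the clamp ring (on the pot's -y side), like the left: 0 = shut, grows as it swings out the other way.
- ring_left_hinge (a point): On the left half's vertical hinge pin, 95 mm above the bench.
- ring_right_hinge (a point): On the right half's vertical hinge pin, 95 mm above the bench.
- ring_left_ear (a point): Point in the ear at the left half's free end, 130 mm from its hinge, 95 mm above the bench. The ear is a fork of two plates, 8 mm thick along the swing (4 mm either side of this point), standing out radially from the ring to 77 mm from the pot's axis, 81 to 110 mm above the bench; push its outer side. The latch lever is pivoted in it.
- ring_right_ear (a point): Point in the ear at the free end of the right half, 130 mm from its hinge, 95 mm above the bench; the same fork as on the left, for the latch lever to swing into.
- latch (a joint): Latch lever on the left ear, on a vertical pivot: 0 = fully home, across both ears with its cross-pin (27 mm from the pivot) behind the right ear; grows as it swings out, to 1.6 rad where it stands straight out. Starts at 1.1 to 1.45. Stays where it is left; about 1 N at its handle moves it. First shut both ring halves fully: if the ears gape, the pin strikes the right ear or misses it.
- latch_pivot (a point): On the latch lever's vertical pivot pin, 95 mm above the bench.
- latch_grip (a point): Middle of the lever's red handle, 55 mm from the pivot, 95 mm above the bench; the handle is a bar 40 mm long, 11 mm thick and 14 mm high, along the lever.
- screwdriver: Bystander: screwdriver with a red handle, 180 mm long, lying on the bench.
- wrench: Bystander: steel wrench, 160 mm long, lying on the bench.
- paste_tub: Bystander: green tub with a white cap, 72 mm in diameter and 55 mm high.
There are look-alikes about, which are no part of the job. What is shaped like the lid but pink or yellow is not meant.

How it is judged:
By the outcome, as a careful person would: the job done as asked, in the order asked, and still so for the second after the job is handed in, with the robot touching nothing.
Of contact1, contact2, contact3, contact4 only 2 to 4 are there at a start; the rules pass over those that are not, and their reading is None.
At some moment in a run one of contact1, contact2, contact3, contact4, lid may be knocked a few centimetres aside while the robot is not near it.
It also fails if it takes over 210 s, if anything falls off the work surface, if the arm or the gripper's body presses on something with over 40 N, if the wrist force passes 120 N, or if a joint passes its speed limit or range.

## Working session

There is one attempt and no reset: what is moved stays moved. The work goes in short steps, each a Python script; the robot and the scene stay as the last script left them, time stands still between calls to the robot, and variables do not carry over. Pictures are saved under pics/ and viewed, at most 14 in all, crops included, and the job is handed in when it is done.

```bash
ls; mkdir -p pics
cat > h.py <<'E'
from bench import manip as m
import numpy as np, cv2
def grab(c,fn=None):
    k=m.get_calibration(c); im,d=m.grab_frame(c)
    if fn: cv2.imwrite('pics/'+fn,cv2.cvtColor(im,cv2.COLOR_RGB2BGR))
    return im,d,k
def world(k,u,v,z):  # pinhole pixel+depth
    K=np.array(k['camera_matrix']);p=np.array([(u-K[0,2])/K[0,0]*z,(v-K[1,2])/K[1,1]*z,z])
    return np.array(k['R']).T@(p-np.array(k['t']))
def cloud(k,d):
    K=np.array(k['camera_matrix']);v,u=np.mgrid[:480,:640]
    p=np.stack([(u-K[0,2])/K[0,0]*d,(v-K[1,2])/K[1,1]*d,d],-1)
    return (p-np.array(k['t']))@np.array(k['R'])
def proj(k,X):
    K=np.array(k['camera_matrix']);c=np.array(k['R'])@np.array(X)+np.array(k['t']);return K@c/c[2]
def rot(a): # tool down, y axis at angle a in xy
    y=np.array([np.cos(a),np.sin(a),0]);z=np.array([0,0,-1.]);return np.stack([np.cross(y,z),y,z],1)
E
python3 - <<'E'
from h import *
for c in ['scene','side']:
    im,d,k=grab(c,c+'0.png'); np.savez(c+'0.npz',im=im,d=d,**k)
    print(c,np.round(-np.array(k['R']).T@np.array(k['t']),3),np.round(k['camera_matrix'],1).tolist())
    for n in ['tongs','tongs_grip','stand','tray','contact1','lid','pot','ring_left_ear','ring_right_ear','ring_left_hinge','latch_grip','latch_pivot','screwdriver','wrench','paste_tub']:
        r=m.look_for(c,n)
        print(n,[(np.round(x['at'],3).tolist(),round(x['confidence'],2),proj(k,x['at'])[:2].astype(int).tolist()) for x in r[:6]])
print(m.current_time())
E
```

```text
pics
scene [ 1.331 -0.387  0.961] [[504.9, 0.0, 317.0], [0.0, 504.9, 245.3], [0.0, 0.0, 1.0]]
tongs [([0.642, -0.2, 0.069], 0.55, [228, 313]), ([0.516, -0.32, 0.011], 0.4, [162, 313])]
tongs_grip [([0.639, -0.204, 0.076], 0.73, [226, 312]), ([0.657, 0.173, 0.103], 0.57, [372, 247]), ([0.517, -0.32, 0.013], 0.24, [162, 312])]
stand [([0.653, -0.199, 0.006], 0.91, [234, 334]), ([0.518, -0.318, 0.014], 0.31, [164, 312])]
tray [([0.454, -0.278, 0.004], 0.86, [172, 290]), ([0.68, 0.011, 0.105], 0.45, [320, 278])]
contact1 [([0.515, -0.319, 0.016], 0.6, [162, 311]), ([0.401, -0.222, 0.01], 0.47, [185, 267]), ([0.495, -0.242, 0.016], 0.43, [191, 293])]
lid [([0.656, 0.366, 0.016], 0.67, [428, 245]), ([0.317, 0.342, 0.016], 0.62, [352, 181]), ([0.459, 0.322, 0.01], 0.58, [373, 210]), ([0.504, 0.461, 0.013], 0.57, [420, 202])]
pot [([0.649, 0.085, 0.081], 0.67, [339, 265]), ([0.682, 0.013, 0.106], 0.19, [321, 278])]
ring_left_ear [([0.657, 0.178, 0.102], 0.6, [374, 247])]
ring_right_ear [([0.681, 0.01, 0.106], 0.82, [319, 278])]
ring_left_hinge [([0.654, 0.171, 0.103], 0.68, [371, 247]), ([0.
[... 798 characters left out ...]
31, 0.01], 0.96, [265, 229]), ([0.493, 0.456, 0.016], 0.89, [273, 202]), ([0.635, 0.37, 0.009], 0.6, [325, 212]), ([0.307, 0.343, 0.009], 0.58, [213, 229])]
pot [([0.614, 0.069, 0.07], 0.68, [349, 247])]
ring_left_ear [([0.613, 0.184, 0.092], 0.7, [336, 217])]
ring_right_ear [([0.669, -0.001, 0.102], 0.67, [383, 248])]
ring_left_hinge [([0.616, 0.185, 0.094], 0.74, [336, 216])]
latch_grip []
latch_pivot [([0.549, 0.206, 0.099], 0.73, [309, 213]), ([0.632, -0.212, 0.064], 0.64, [404, 327])]
screwdriver [([0.412, 0.02, 0.022], 0.64, [268, 289]), ([0.542, 0.205, 0.096], 0.63, [306, 215])]
wrench [([0.79, 0.008, 0.006], 0.64, [426, 273])]
paste_tub [([0.731, 0.239, 0.053], 0.76, [371, 215])]
1.6
```

View pics/scene0.png

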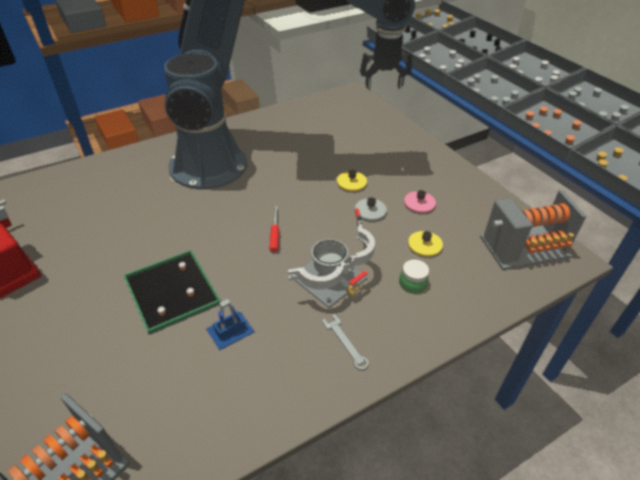

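View pics/side0.png

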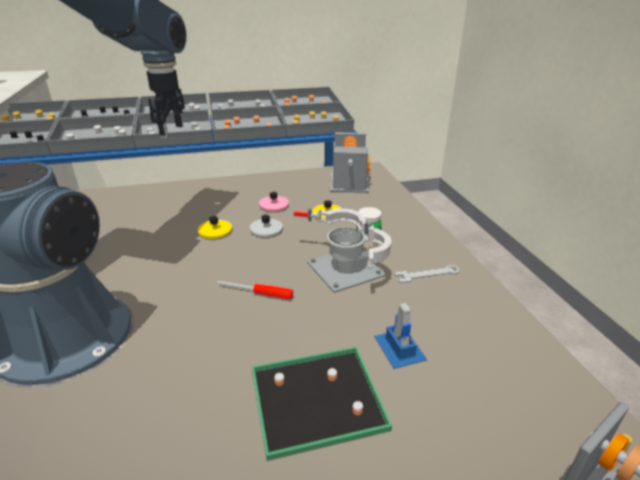

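The candidates for the lid are grey at scene (371,209), yellow at (352,181) and (427,243), and pink at (420,202). The grey one is the lid, since pink and yellow are excluded. Three buttons stand in the tray at (182,266), (190,292) and (162,311). The tongs are at (230,315). There are two red parts: one on the left ear at (358,213), and one at (358,280) near the pot's near side that needs a closer look. Next I'll take wrist views.

```bash
cat >> h.py <<'E'
def wcloud(k,d):
    K=np.array(k['camera_matrix']);v,u=np.mgrid[:480,:640]
    a=(u-K[0,2])/K[0,0];b=(v-K[1,2])/K[1,1];r=np.hypot(a,b)+1e-9
    t=np.tan(np.clip(r,0,1.5))/r
    p=np.stack([a*t*d,b*t*d,d],-1)
    return (p-np.array(k['t']))@np.array(k['R'])
def best(p,a):
    q=m.current_qpos();c=[]
    for aa in (a,a+np.pi):
        s=m.inverse_kinematics(p,rot(aa))
        if s is not None:c.append((np.abs(np.array(s)-q).max(),aa))
    return min(c)[1]
def ptp(p,a):
    a=best(p,a);m.move_ptp(list(p),rot(a));return a
E
python3 - <<'E'
from h import *
print(np.round(m.current_tcp_rot(),2).tolist())
for i,p in enumerate([[.50,.22,.40],[.60,.08,.34],[.50,-.2,.34]]):
    ptp(p,np.pi/2)
    im,d,k=grab('wrist','w%d.png'%i); np.savez('w%d.npz'%i,im=im,d=d,**k)
    print(np.round(k['camera_matrix'],1).tolist(),np.round(-np.array(k['R']).T@np.array(k['t']),3),np.round(k['R'],2).tolist())
    for n in [['lid','latch_grip','latch_pivot'],['pot','ring_left_ear','ring_right_ear','latch_grip'],['contact1','tongs','tongs_grip','stand','tray']][i]:
        print(n,[(np.round(x['at'],3).tolist(),round(x['confidence'],2)) for x in m.look_for('wrist',n)[:5]])
a=cv2.imread('pics/w0.png');b=cv2.imread('pics/w1.png');c=cv2.imread('pics/w2.png')
s=cv2.imread('pics/scene0.png')[190:310,270:430]
s=cv2.resize(s,(400,300),interpolation=cv2.INTER_CUBIC)
f=lambda x:cv2.resize(x,(400,300),interpolation=cv2.INTER_AREA)
cv2.imwrite('pics/m1.png',np.vstack([np.hstack([f(a),f(b)]),np.hstack([f(c),s])]))
print(m.current_time())
E
```

```text
[[-0.91, 0.42, -0.0], [0.42, 0.91, -0.0], [0.0, -0.0, -1.0]]
[[371.6, 0.0, 320.4], [0.0, 371.6, 241.8], [0.0, 0.0, 1.0]] [0.433 0.22  0.543] [[-0.0, 1.0, -0.0], [0.96, 0.0, 0.26], [0.26, 0.0, -0.96]]
lid [([0.634, 0.362, 0.019], 0.9), ([0.312, 0.344, 0.014], 0.87), ([0.455, 0.317, 0.016], 0.65)]
latch_grip [([0.538, 0.215, 0.098], 0.86)]
latch_pivot [([0.542, 0.218, 0.099], 0.79)]
[[371.6, 0.0, 320.4], [0.0, 371.6, 241.8], [0.0, 0.0, 1.0]] [0.533 0.081 0.484] [[-0.0, 1.0, 0.0], [0.96, 0.0, 0.27], [0.27, 0.0, -0.96]]
pot [([0.621, 0.091, 0.077], 0.91)]
ring_left_ear [([0.459, 0.316, 0.013], 0.74), ([0.626, 0.178, 0.111], 0.71), ([0.673, 0.013, 0.107], 0.5)]
ring_right_ear [([0.673, 0.011, 0.114], 0.92)]
latch_grip [([0.537, 0.211, 0.099], 0.76), ([0.452, -0.273, 0.003], 0.42)]
[[371.6, 0.0, 320.4], [0.0, 371.6, 241.8], [0.0, 0.0, 1.0]] [ 0.433 -0.2    0.483] [[-0.0, 1.0, 0.0], [0.96, 0.0, 0.26], [0.26, 0.0, -0.96]]
contact1 [([0.485, -0.242, 0.015], 0.64), ([0.394, -0.227, 0.022], 0.51), ([0.504, -0.314, 0.018], 0.45)]
tongs [([0.628, -0.194, 0.092], 0.74)]
tongs_grip [([0.629, -0.196, 0.087], 0.64)]
stand [([0.622, -0.198, 0.003], 0.88), ([0.671, 0.071, 0.096], 0.47)]
tray [([0.45, -0.276, 0.005], 0.64)]
5.8083
```

View pics/m1.png

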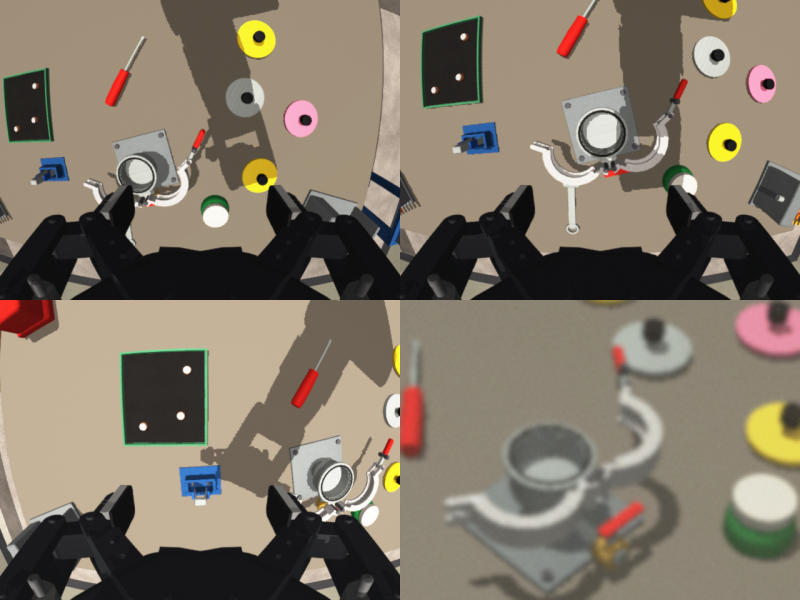

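The enlarged crop confirms two things. The grey lid at (650,345) in the mosaic is the only unpainted one. The latch is the red handle on the left ear at (618,355); the red-and-brass part at (615,530) is a valve on the pot and not meant. Next come metric fits from the depth.

```bash
cat >> h.py <<'E'
def circ(P,r=None,it=6):
    P=P[:,:2]
    from scipy.optimize import least_squares
    f=(lambda x:np.hypot(*(P-x[:2]).T)-(r if r else x[2]))
    x0=[*P.mean(0)]+([] if r else [.04])
    s=least_squares(f,x0,loss='soft_l1',f_scale=.001);return s.x,np.sqrt(np.median(s.fun**2))
def rect(P):
    P=P[:,:2].astype(np.float32)
    (c,s,a)=cv2.minAreaRect((P*1000));return np.round(np.array(c)/1000,4),np.round(s,1),round(a,1)
def near(P,c,r): return np.hypot(P[...,0]-c[0],P[...,1]-c[1])<r
E
cat > fit.py <<'E'
from h import *
for n in ['scene0','side0','w0','w1','w2']:
    z=np.load(n+'.npz');k={a:z[a] for a in ['camera_matrix','R','t']};d=z['d'];im=z['im'].astype(int)
    P=(wcloud if n[0]=='w' else cloud)(k,d);ok=d>0
    R,G,B=im[...,0],im[...,1],im[...,2]; Z=P[...,2]
    print('==',n)
    def rep(name,f,*a):
        try: print(' ',name,f(*a))
        except Exception as e: print(' ',name,'fail',e)
    # pot
    if n!='w2':
        pl=ok&near(P,(.63,.085),.11)&(Z>.003)&(Z<.025)&(abs(R-B)<25)&(abs(R-G)<20)
        pl=cv2.morphologyEx(pl.astype(np.uint8),cv2.MORPH_OPEN,np.ones((3,3)))>0
        rep('plate',rect,P[pl]); print('   z',np.median(Z[pl]),pl.sum())
        fl=ok&near(P,(.622,.09),.06)&(Z>.09)&(Z<.099)
        rep('flange n%d'%fl.sum(),lambda:(circ(P[fl],.041),np.median(Z[fl])))
        rg=ok&near(P,(.63,.085),.17)&(Z>.103)&(Z<.13)
        print('  ringtop',rg.sum(),np.median(Z[rg]))
        rd=ok&near(P,(.54,.213),.05)&(R>120)&(G<80)&(Z>.08)
        rep('handle n%d'%rd.sum(),rect,P[rd]); print('   z',np.median(Z[rd]))
        ld=ok&near(P,(.455,.317),.055)&(Z>.008)&(Z<.022)
        rep('lid n%d'%ld.sum(),lambda:(cv2.minEnclosingCircle((P[ld][:,:2]*1000).astype(np.float32)),np.median(Z[ld])))
        kn=ok&near(P,(.455,.317),.03)&(Z>.035)
        rep('knob n%d'%kn.sum(),lambda:(cv2.minEnclosingCircle((P[kn][:,:2]*1000).astype(np.float32)),np.percentile(Z[kn],[50,90])))
    if n in('scene0','side0','w2'):
        st=ok&near(P,(.63,-.2),.08)&(B>R+50)&(Z<.012)&(Z>-.004); rep('foot n%d'%st.sum(),rect,P[st])
        st=ok&near(P,(.63,-.2),.06)&(Z>.025)&(Z<.042)&(B>R+50); rep('box n%d'%st.sum(),rect,P[st])
        tb=ok&near(P,(.635,-.2),.04)&(Z>.09); rep('block n%d'%tb.sum(),lambda:(rect(P[tb]),P[tb].mean(0),np.percentile(Z[tb],[50,95])))
        for c in [(.49,-.242),(.396,-.226),(.508,-.318)]:
            q=ok&near(P,c,.02)&(Z>.013)&(Z<.03)&(R>130); rep('btn n%d'%q.sum(),lambda:(cv2.minEnclosingCircle((P[q][:,:2]*1000).astype(np.float32)),np.median(Z[q])))
E
python3 fit.py
```

```text
== scene0
  plate (array([0.6153, 0.0625]), array([134.1, 143.2]), 34.3)
   z 0.007942127629055499 713
  flange n394 ((array([0.6120026 , 0.08027931]), np.float64(0.002695604828704887)), np.float64(0.0947185348416944))
  ringtop 752 0.10895975866753435
  handle n13 (array([0.5322, 0.2099]), array([ 3.2, 32.8]), 59.9)
   z 0.10099299263513947
  lid n436 (((451.7781982421875, 319.63330078125), 48.24486541748047), np.float64(0.013718396661757764))
  knob n62 (((450.43865966796875, 317.9905700683594), 14.59001636505127), array([0.04467714, 0.04749886]))
  foot n371 (array([ 0.6354, -0.2023]), array([68.8, 87.8]), 3.9)
  box n141 (array([ 0.6357, -0.202 ]), array([34.3, 64.8]), 4.0)
  block n80 ((array([ 0.6361, -0.2019]), array([22. , 15.2]), 89.5), array([ 0.63753951, -0.20233354,  0.10206132]), array([0.10381851, 0.10710382]))
  btn n25 (((487.9097595214844, -240.82984924316406), 9.163134574890137), np.float64(0.017839744389971015))
  btn n19 (((394.9440002441406, -229.34429931640625), 7.452033996582031), np.float64(0.01766396312054412))
  btn n25 (((509.12835693359375, -321.5614013671
[... 2250 characters left out ...]
82263183594, 321.334716796875), 13.438937187194824), array([0.04593832, 0.04723913]))
== w2
  foot n1751 (array([ 0.6363, -0.199 ]), array([73.6, 89.5]), 4.2)
  box n636 (array([ 0.6344, -0.1989]), array([34.9, 64. ]), 3.6)
  block n271 ((array([ 0.6342, -0.1991]), array([14.5, 22.6]), 3.3), array([ 0.63238359, -0.19893359,  0.10364842]), array([0.10485428, 0.10653773]))
  btn n128 (((486.9430847167969, -238.65345764160156), 8.211411476135254), np.float64(0.018411157047198576))
  btn n130 (((394.94244384765625, -226.63027954101562), 8.212821960449219), np.float64(0.01836790038256845))
  btn n124 (((508.6731872558594, -318.01239013671875), 8.153470993041992), np.float64(0.018196184498828535))
```

The fits agree to about 2 mm. The tongs and stand are at (0.6345, -0.2005), yaw about 4°, block top z 0.105. The pot axis is near (0.609, 0.083), yaw about 13°. The lid is at (0.450, 0.320) and the button tops are at z 0.018. Now I'll take the tongs.

Run:
```python
from h import *
a=np.radians(93.8);p=np.array([.6343,-.2003,.17])
a=ptp(p,a)
m.move_l([p[0],p[1],.042],rot(a),.15)
print('F',np.round(m.current_force(),1))
m.set_gripper(33/85,40)
print(m.current_grip_width()*85,m.current_grip_force(),np.round(m.current_force(),1))
m.move_l([p[0],p[1],.060],None,.05)
print(m.current_grip_width()*85,m.current_grip_force(),np.round(m.current_force(),1))
m.move_l([p[0],p[1],.17],None,.2)
print(a,m.current_grip_width()*85,m.current_grip_force(),np.round(m.current_force(),1),m.current_time())
for c in ['side','wrist']:
    im,d,k=grab(c,c+'1.png'); np.savez(c+'1.npz',im=im,d=d,**k)
s=cv2.imread('pics/side1.png')[180:420,300:540];w=cv2.imread('pics/wrist1.png')
cv2.imwrite('pics/m2.png',np.hstack([cv2.resize(s,(400,400),interpolation=2),cv2.resize(w[240:480,200:440],(400,400),interpolation=2)]))
P=cloud(k:=dict(m.get_calibration('side')),np.load('side1.npz')['d']);
q=near(P,p,.06)&(P[...,2]>.11)&(P[...,2]<.16)
for z in np.arange(.11,.17,.006):
    s=q&(abs(P[...,2]-z)<.003);print(round(z,3),s.sum(),np.round([P[s][:,0].mean(),P[s][:,0].min(),P[s][:,0].max(),P[s][:,1].min(),P[s][:,1].max()],4) if s.sum() else '')
```

```text
F [-0.   0.4  0.6]
33.148375413076586 14.034265726804733 [-0.5 -2.1  3.3]
33.14435618864735 12.242724001407623 [-0.7  0.1 -1.4]
1.6371188383706812 33.4421657112606 12.240704745054245 [-0.4  0.6 -0.7] 9.4417
0.11 0 
0.116 0 
0.122 0 
0.128 0 
0.134 33 [ 0.6322  0.6255  0.6405 -0.2183 -0.1856]
0.14 41 [ 0.6327  0.6256  0.6412 -0.2193 -0.1851]
0.146 44 [ 0.6325  0.6246  0.6409 -0.2183 -0.1851]
0.152 42 [ 0.6323  0.6247  0.6399 -0.218  -0.1855]
0.158 37 [ 0.6327  0.6255  0.6407 -0.2168 -0.1845]
0.164 0 
0.17 0
```

View pics/m2.png

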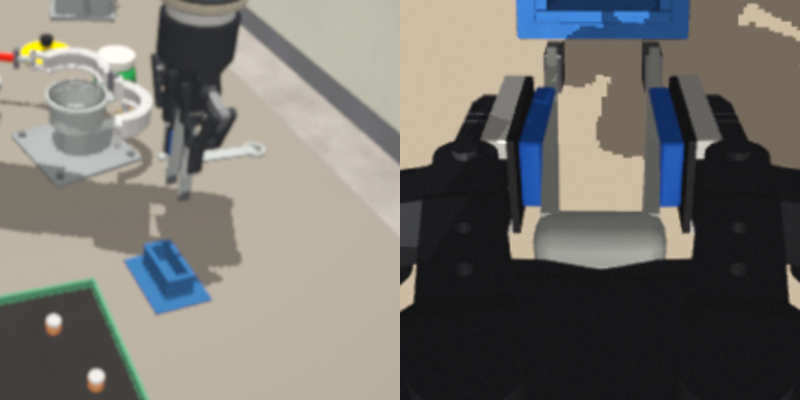

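The side view shows the tongs held straight, with the tips at (180,195) in the crop about 36 mm below the TCP. The stand is empty and undisturbed. First button next.

```bash
cat >> h.py <<'E'
POT=np.array([.6095,.083]);PX=np.array([np.cos(np.radians(13.1)),np.sin(np.radians(13.1))])
def buttons():
    im,d,k=grab('side');P=cloud(k,d);im=im.astype(int);Z=P[...,2]
    w=(d>0)&(Z>.012)&(Z<.03)&(im[...,0]>120)&(P[...,0]>.33)&(P[...,0]<.57)&(P[...,1]>-.39)&(P[...,1]<-.17)
    w&=~((im[...,1]>im[...,0]+10))
    n,l,st,_=cv2.connectedComponentsWithStats(w.astype(np.uint8))
    out=[]
    for i in range(1,n):
        if st[i,4]<20: continue
        (x,y),r=cv2.minEnclosingCircle((P[l==i][:,:2]*1000).astype(np.float32));out.append((x/1000+.0012,y/1000+.0016,r,st[i,4],np.median(Z[l==i])))
    return out
def do_button(c,off,a=np.radians(93.8)):
    Zc=.20
    a=best([c[0],c[1],Zc],a)
    m.move_ptp([c[0],c[1],.10],rot(a)) if m.current_ee_pos()[2]<.19 else m.move_l([c[0],c[1],Zc],rot(a),.35)
    m.move_l([c[0],c[1],.10],None,.25)
    m.move_l([c[0],c[1],.0415],None,.08)
    m.set_gripper(.25,40)
    print('grip',m.current_grip_width()*85,m.current_grip_force(),np.round(m.current_force(),1))
    m.move_l([c[0],c[1],Zc],None,.25)
    w=m.current_grip_width()*85
    if w<27: print('MISSED',w); return False
    t=POT+off*PX; a2=best([*t,Zc],np.radians(103.1))
    m.move_l([*t,Zc],rot(a2),.3)
    m.move_l([*t,.12],None,.2); m.move_l([*t,.096],None,.06)
    print('in',m.current_grip_width()*85,np.round(m.current_force(),1))
    m.set_gripper(33.3/85,40); m.dwell(.2)
    m.move_l([*t,.12],None,.08);m.move_l([*t,Zc],None,.25)
    print('t',m.current_time(),m.current_grip_width()*85,np.round(m.current_force(),1)); return True
E
python3 - <<'E'
from h import *
b=buttons();print(np.round(b,4).tolist())
c=min(b,key=lambda x:np.hypot(x[0]-.488,x[1]+.239))
do_button(c,-.02)
print(np.round(buttons(),4).tolist())
im,d,k=grab('wrist','w3.png')
s,_,_=grab('scene','s3.png')
s=cv2.imread('pics/s3.png')
w=cv2.imread('pics/w3.png')
cv2.imwrite('pics/m3.png',np.hstack([cv2.resize(w[200:440,200:440],(400,400)),cv2.resize(s[200:320,270:390],(400,400),interpolation=2)]))
E
```

```text
[[0.4877, -0.24, 7.9234, 65.0, 0.0171], [0.3945, -0.227, 7.8478, 64.0, 0.017], [0.5091, -0.3184, 8.1681, 76.0, 0.017]]
grip 30.22409140718329 39.51746934559196 [-0.8  0.3 -1.1]
in 30.179929620329517 [-0.6 -0.5 -1.3]
t 16.1333 33.32613083861255 [-0.8  0.5 -1.5]
[[0.3951, -0.2265, 7.9853, 65.0, 0.0168], [0.5094, -0.3187, 7.9026, 76.0, 0.017]]
```

View pics/m3.png

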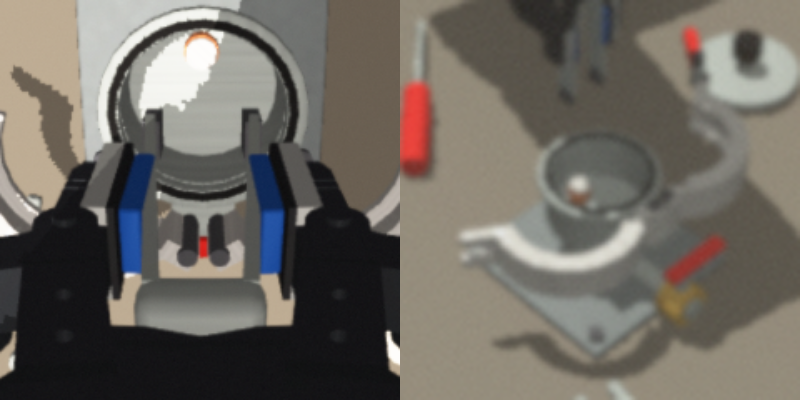

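Button 1 stands upright on the pot floor at left (200,48) and right (578,185). I'll do the remaining ones, then return the tongs.

```bash
cat > seq.py <<'E'
from h import *
for off in (0,.02,.0):
    b=[x for x in buttons() if 5<x[2]<14]; print(np.round(b,4).tolist())
    if not b: break
    c=min(b,key=lambda x:x[0])
    if not do_button(c,off): raise SystemExit
im,d,k=grab('scene','s4.png');np.savez('s4.npz',im=im,d=d,**k);print('left',np.round(buttons(),4).tolist())
print([(np.round(x['at'],3).tolist(),round(x['confidence'],2)) for x in m.look_for('scene','contact1')])
print([(np.round(x['at'],3).tolist(),round(x['confidence'],2)) for x in m.look_for('scene','stand')])
im,d,k=grab('wrist','w4.png')
E
python3 seq.py; python3 -c "
import cv2,numpy as np
w=cv2.imread('pics/w4.png');s=cv2.imread('pics/s4.png')
cv2.imwrite('pics/m4.png',np.hstack([cv2.resize(w[200:440,200:440],(400,400)),cv2.resize(s[180:360,110:290],(400,400),interpolation=2)]))"
```

```text
[[0.3955, -0.2274, 7.617, 62.0, 0.0175], [0.5096, -0.3184, 8.386, 78.0, 0.0171]]
grip 30.001161502671486 39.497040789574385 [ 0.  -0.2  0.4]
in 30.085234708081554 [-0.5 -0.6 -2. ]
t 23.7917 33.11715716012992 [-0.9 -0.4 -1.9]
[[0.5095, -0.3189, 7.6741, 75.0, 0.0171]]
grip 30.430007810656633 39.51652893796563 [-0.4  0.3 -1.3]
in 30.457430153636157 [-0.4 -0.6 -0.8]
t 31.6 33.00590598071741 [ 0.2 -0.2 -1.2]
[]
left []
[([0.592, 0.076, 0.068], 0.42), ([0.429, 0.026, 0.021], 0.31)]
[([0.656, -0.197, 0.006], 0.9)]
```

View pics/m4.png

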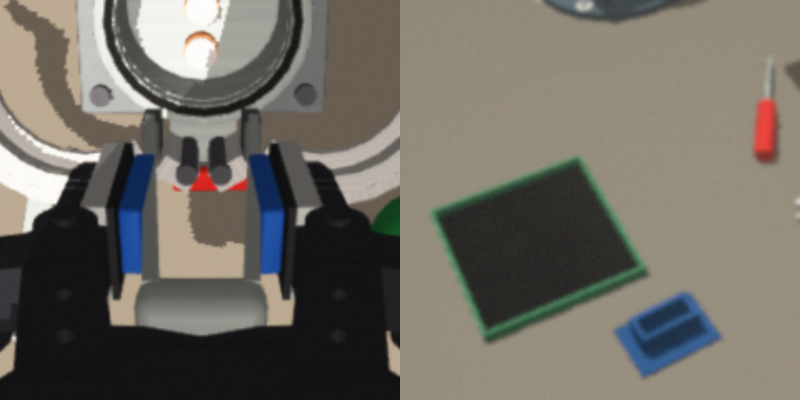

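Tray empty; the newest buttons stand at (200,50) and (200,8), with the third cropped off above, to be verified later. Next I'll return the tongs, then look at the lid, pot and ring.

Run:
```python
from h import *
p=[.6343,-.2003]
a=best([*p,.2],np.radians(93.8))
m.move_l([*p,.2],rot(a),.35)
m.move_l([*p,.10],None,.2); m.move_l([*p,.0425],None,.05)
print('F',np.round(m.current_force(),1))
m.set_gripper(.55,40); m.set_gripper(1.0)
m.move_l([*p,.06],None,.05); m.move_l([*p,.20],None,.25)
print('F',np.round(m.current_force(),1))
ptp([.50,.13,.36],np.pi/2)
im,d,k=grab('wrist','w5.png'); np.savez('w5.npz',im=im,d=d,**k)
im,d,k=grab('side','side5.png'); np.savez('side5.npz',im=im,d=d,**k)
im,d,k=grab('scene','s5.png'); np.savez('s5.npz',im=im,d=d,**k)
print([(np.round(x['at'],3).tolist(),round(x['confidence'],2)) for x in m.look_for('side','tongs')])
for n in ['w5','side5','s5']:
    z=np.load(n+'.npz');k={a:z[a] for a in ['camera_matrix','R','t']};d=z['d'];P=(wcloud if n[0]=='w' else cloud)(k,d);Z=P[...,2];ok=d>0
    if n!='w5':
        t=ok&near(P,(.635,-.2),.05)&(Z>.09);print(n,'block',t.sum(),rect(P[t]),np.percentile(Z[t],95))
    kn=ok&near(P,(.45,.32),.06)&(Z>.036)&(Z<.06);print(' knob',cv2.minEnclosingCircle((P[kn][:,:2]*1000).astype(np.float32)),np.percentile(Z[kn],95),kn.sum())
    # ring top plan view in pot frame
    rg=ok&near(P,POT,.2)&(Z>.1)&(Z<.125)
    q=(P[rg][:,:2]-POT); X=q@PX; Y=q@np.array([-PX[1],PX[0]])
    np.savez(n+'_ring.npz',X=X,Y=Y)
    if n=='w5':
        g=np.full((500,500,3),255,np.uint8)
        im=z['im'][rg]
        for x,y,c in zip(X,Y,im):
            u=int(400-y*1600+(-150));v=int(250-x*1600)
            cv2.circle(g,(u,v),1,tuple(int(i) for i in c[::-1]),-1)
        cv2.line(g,(250,0),(250,500),(0,0,255),1);cv2.line(g,(0,250),(500,250),(0,0,255),1)
        for i in range(-150,151,50):
            cv2.putText(g,str(i),(250-int(i*1.6),495),0,.35,(0,0,0));cv2.putText(g,str(i),(2,250-int(i*1.6)),0,.35,(0,0,0))
        w=cv2.imread('pics/w5.png')
        cv2.imwrite('pics/m5.png',np.hstack([cv2.resize(g,(400,400)),cv2.resize(w[60:300,230:470],(400,400))]))
print(m.current_time())
```

```text
F [-0.7  0.9 -1. ]
F [-0.6 -1.3 -0.7]
[([0.633, -0.21, 0.065], 0.77), ([0.542, 0.204, 0.095], 0.42)]
 knob ((496.639892578125, 298.3448791503906), 12.933632850646973) 0.04771144632600149 276
side5 block 116 (array([ 0.6337, -0.2032]), array([15. , 23.8]), 4.6) 0.10613750382598237
 knob ((493.1108093261719, 295.3386535644531), 14.346521377563477) 0.04690369008903918 53
s5 block 79 (array([ 0.6366, -0.2031]), array([13.8, 21.5]), 3.5) 0.10712715606295643
 knob ((496.82891845703125, 297.0084228515625), 12.999849319458008) 0.04783301149753801 42
38.4333
```

View pics/m5.png

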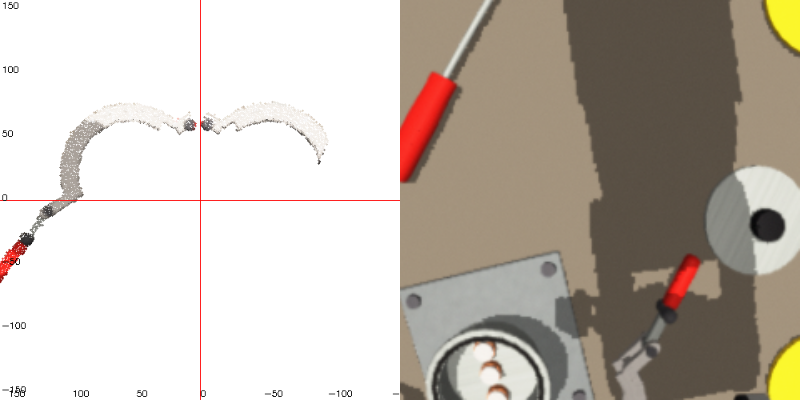

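The wrist view shows the three buttons in the pot at (485,350), (490,372) and (503,395), and the tongs are back in the stand. The lid has been knocked to a new place: knob at (768,225), now (0.496, 0.298). I'll refine the pot centre and grasp the lid there.

Run:
```python
from h import *
for n in ['scene0','side0','w0','w1','w5','side5','s5']:
    z=np.load(n+'.npz');k={a:z[a] for a in ['camera_matrix','R','t']};d=z['d'];P=(wcloud if n[0]=='w' else cloud)(k,d);Z=P[...,2]
    f=(d>0)&near(P,POT,.05)&(Z>.0925)&(Z<.0985)
    c=cv2.minEnclosingCircle((P[f][:,:2]*1000).astype(np.float32)); print(n,np.round(c[0],1),round(c[1],1),np.round(1000*P[f].mean(0),1))
# lid
L=np.array([.496,.2977]); a=np.radians(22)
a=ptp([*L,.14],a)
im,d,k=grab('wrist','w6.png');P=wcloud(k,d);Z=P[...,2];kn=(d>0)&near(P,L,.05)&(Z>.036)&(Z<.06)
print('knob close',cv2.minEnclosingCircle((P[kn][:,:2]*1000).astype(np.float32)),np.percentile(Z[kn],90),'yaw',np.degrees(a),m.current_time())
fl=(d>0)&near(P,L,.06)&(Z>.008)&(Z<.022);print('fl',cv2.minEnclosingCircle((P[fl][:,:2]*1000).astype(np.float32)),np.median(Z[fl]))
```

```text
scene0 [609.9  80.9] 47.2 [611.6  79.1  95.1]
side0 [609.3  81.3] 48.0 [606.3  78.1  94.8]
w0 [608.5  83.7] 46.1 [602.8  88.4  95.7]
w1 [608.9  83.4] 45.7 [607.4  83.5  95.6]
w5 [608.7  83.5] 45.9 [606.5  84.   95.6]
side5 [608.7  81.9] 47.6 [606.5  77.8  94.9]
s5 [609.8  80.2] 46.9 [610.4  79.5  95.1]
knob close ((496.2580261230469, 299.510498046875), 13.218648910522461) 0.04718785840541963 yaw 22.0 39.8167
fl ((496.3697509765625, 299.12860107421875), 45.8038330078125) 0.014481099322896042
```

Run:
```python
from h import *
L=[.4962,.2983];a=np.radians(22)
m.move_l([*L,.14],rot(a)); m.move_l([*L,.020],None,.12)
print('F',np.round(m.current_force(),1))
m.set_gripper(.1,60); print(m.current_grip_width()*85,m.current_grip_force(),np.round(m.current_force(),1))
m.move_l([*L,.05],None,.06); m.move_l([*L,.19],None,.2)
print(m.current_grip_width()*85,np.round(m.current_force(),1))
H=np.array([.6092,.0828])
m.move_l([*H,.19],rot(best([*H,.19],a)),.25)
m.move_l([*H,.145],None,.15)
for c in ['side','scene']:
    im,d,k=grab(c,c+'6.png');P=cloud(k,d);Z=P[...,2]
    for lo in (.129,):   # lid flange top expected .125+.014=.139
        f=(d>0)&near(P,H,.06)&(Z>.134)&(Z<.144);print(c,'lid flange',cv2.minEnclosingCircle((P[f][:,:2]*1000).astype(np.float32)),np.median(Z[f]),f.sum())
print(m.current_time())
```

```text
F [ 0.1 -0.2  0.9]
23.925039982264458 58.62588286399841 [-1.7 -0.7  5. ]
24.011615248203423 [-0.2  0.5 -5. ]
side lid flange ((608.0809936523438, 82.22842407226562), 47.51203155517578) 0.13869013647605494 506
scene lid flange ((611.03173828125, 80.25782775878906), 47.28233337402344) 0.13927851058657545 609
44.9833
```

Run:
```python
from h import *
H=[.6092,.0828]
for z in (.122,.116,.1135,.1115,.110,.109):
    m.move_l([*H,z],None,.04); F=m.current_force();print(z,np.round(F,1),np.round(m.current_ee_pos(),4))
    if F[2]>8: break
print(m.current_time())
```

```text
0.122 [ 0.   0.3 -3.9] [0.6093 0.0828 0.1221]
0.116 [ 0.9  0.8 -3.5] [0.609  0.0828 0.1157]
0.1135 [ 0.5  0.5 -3.8] [0.6091 0.0828 0.1134]
0.1115 [-0.7 -0.1 -5. ] [0.6091 0.0828 0.1114]
0.11 [ 0.   0.4 -5.1] [0.6092 0.0828 0.1099]
0.109 [-2.6 -0.1  1.8] [0.6093 0.0828 0.1095]
47.0083
```

Seated with no jam. Release, then look at the seating and the ears.

Run:
```python
from h import *
H=[.6092,.0828]
m.set_gripper(.6,40);m.set_gripper(1.0)
m.move_l([*H,.125],None,.06);m.move_l([*H,.20],None,.25)
print('F',np.round(m.current_force(),1))
ptp([.50,.08,.33],np.pi/2)
PY=np.array([-PX[1],PX[0]])
im,d,k=grab('wrist','w7.png');P=wcloud(k,d);Z=P[...,2]
for n in ['ring_left_ear','ring_right_ear','latch_grip','latch_pivot']: print(n,[(np.round(x['at'],3).tolist(),round(x['confidence'],2)) for x in m.look_for('wrist',n)[:3]])
f=(d>0)&near(P,H,.048)&(Z>.097)&(Z<.109);A=P[f];c=np.linalg.lstsq(np.c_[A[:,:2]-H,np.ones(len(A))],A[:,2],rcond=None)[0];print('lid plane',np.round(c,4),cv2.minEnclosingCircle((A[:,:2]*1000).astype(np.float32)))
rg=(d>0)&near(P,POT,.22)&(Z>.085)&(Z<.125)
q=P[rg][:,:2]-POT;X=q@PX;Y=q@PY;g=np.full((600,800,3),255,np.uint8)
for x,y,cc in zip(X,Y,im[rg]): cv2.circle(g,(int(400-y*2200),int(250-x*2200)),2,tuple(int(i) for i in cc[::-1]),-1)
for i in range(-150,151,25):
    cv2.line(g,(400-int(i*2.2),0),(400-int(i*2.2),600),(0,200,255),1);cv2.line(g,(0,250-int(i*2.2)),(800,250-int(i*2.2)),(0,200,255),1)
    cv2.putText(g,str(i),(400-int(i*2.2),595),0,.4,(0,0,0));cv2.putText(g,str(i),(2,250-int(i*2.2)),0,.4,(0,0,0))
cv2.imwrite('pics/m7.png',g);np.savez('w7.npz',im=im,d=d,**k);print(m.current_time())
```

```text
F [-0.1 -0.5 -0.7]
ring_left_ear [([0.625, 0.177, 0.105], 0.95), ([0.608, 0.095, 0.089], 0.38)]
ring_right_ear [([0.671, 0.011, 0.112], 0.79), ([0.538, 0.212, 0.1], 0.34)]
latch_grip [([0.538, 0.211, 0.1], 0.91)]
latch_pivot [([0.544, 0.214, 0.101], 0.95)]
lid plane [ 0.0075 -0.0004  0.1036] ((608.9560546875, 83.77544403076172), 46.07062911987305)
50.0333
```

View pics/m7.png

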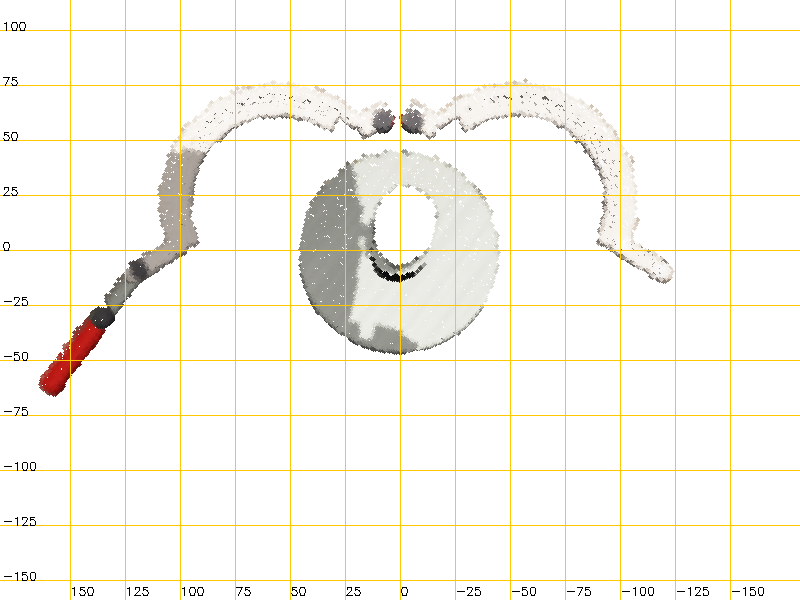

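The lid sits flat (tilt 0.4°). In the pot frame (mm) the hinges are at (58,±6.5), the left pivot at (-8,118), and the right ear tip at about (-12,-121). Both halves are open about 1.03 rad, and the lever is at about 1.19 rad. I'll close the right half first with the shut fingers, then the left.

```bash
cat >> h.py <<'E'
PY=np.array([-PX[1],PX[0]]); YAW=np.radians(13.1); CTR=np.array([.6090,.0830])
def W(x,y): return CTR+x*PX+y*PY
def push(s,th0,r=.135,z=.084,lim=12,end=-.05,hx=.058,hy=.0065,lead=.015):
    """s=+1 left, -1 right; swing half from th0 to stop"""
    def pose(th,gap=0):
        n=np.array([np.sin(th),s*np.cos(th)]);u=np.array([-np.cos(th),s*np.sin(th)])
        c=np.array([hx,s*hy])+r*u+(lead+gap)*n
        return W(*c),np.arctan2(u[1],u[0])+YAW,n[0]*PX+n[1]*PY
    p,a,n=pose(th0,.010); a=ptp([*p,.19],a); flip=a-pose(th0)[1]
    m.move_l([*p,z],None,.15); F0=m.current_force()
    print('start',np.round(F0,1),np.round(m.current_qpos(),2))
    th=th0;hit=0
    while th>end:
        th-= .1 if th>.3 else .02
        p,a,n=pose(th); m.move_l([*p,z],rot(a+flip),.1 if th>.3 else .05)
        f=(m.current_force()-F0); fn=f[:2]@n
        if th<.3 or abs(fn)>4: print(round(th,2),round(fn,1),np.round(f,1))
        if fn>lim or abs(f).max()>25: hit=1;break
    m.move_l([*(p+.012*n),z],None,.1); m.move_l([*(p+.012*n),.19],None,.2)
    print('hit',hit,'th',th,m.current_time())
E
python3 - <<'E'
from h import *
m.set_gripper(0.0,60); print(m.current_grip_width())
push(-1,1.03)
E
```

```text
0.0011403300213544808
start [-0.4 -0.4  0.7] [-0.14  0.7   1.48 -0.    0.96 -1.4 ]
0.23 -0.3 [ 1.7  1.1 -1. ]
0.21 -0.4 [ 1.2  1.  -0.8]
0.19 -0.3 [0.3 0.4 0.7]
0.17 -0.9 [-0.1  0.9 -2.1]
0.15 -0.2 [0.5 0.4 0.1]
0.13 -0.6 [ 0.1  0.7 -0.1]
0.11 -0.0 [ 0.4  0.2 -1.4]
0.09 -0.9 [ 0.3  1.1 -0.3]
0.07 0.4 [-0.  -0.4 -1.4]
0.05 -0.9 [ 0.5  1.  -0.2]
0.03 -1.1 [ 0.4  1.2 -0.9]
0.01 -0.6 [ 0.4  0.7 -1.1]
-0.01 15.4 [  2.7 -15.2  -3.1]
hit 1 th -0.00999999999999979 59.0667
```

The right half hit its stop (15 N). Now the left.

Run:
```python
from h import *
push(1,1.04)
m.move_l([*m.current_ee_pos()[:2],.2]); ptp([*(W(-.13,.0)),.33],np.pi/2)
im,d,k=grab('wrist','w8.png');P=wcloud(k,d);Z=P[...,2]
rg=(d>0)&near(P,POT,.22)&(Z>.085)&(Z<.125)
q=P[rg][:,:2]-POT;X=q@PX;Y=q@PY;g=np.full((600,600,3),255,np.uint8)
for x,y,cc in zip(X,Y,im[rg]): cv2.circle(g,(int(300-y*3200),int(180-x*3200)),2,tuple(int(i) for i in cc[::-1]),-1)
for i in range(-150,151,25):
    cv2.line(g,(300-int(i*3.2),0),(300-int(i*3.2),600),(0,200,255),1);cv2.line(g,(0,180-int(i*3.2)),(600,180-int(i*3.2)),(0,200,255),1)
    cv2.putText(g,str(i),(300-int(i*3.2),595),0,.4,(0,0,0));cv2.putText(g,str(i),(2,180-int(i*3.2)),0,.4,(0,0,0))
cv2.imwrite('pics/m8.png',g);print(m.current_time())
```

```text
start [0.1 0.4 0.5] [0.28 0.66 1.55 0.   0.93 1.09]
0.24 -0.7 [ 0.5 -0.7 -0. ]
0.22 0.2 [-0.2  0.2 -0.3]
0.2 -0.2 [-0.2 -0.2 -0.8]
0.18 -0.2 [ 0.3 -0.2  0.7]
0.16 -0.8 [-0.6 -0.8 -0.2]
0.14 -0.9 [-0.4 -1.  -0.4]
0.12 0.1 [-0.4  0.1 -0.8]
0.1 0.7 [-0.2  0.7 -0.3]
0.08 -0.4 [-0.3 -0.5 -1.3]
0.06 -0.6 [ 0.2 -0.6 -1.2]
0.04 -0.5 [-0.6 -0.6 -0.5]
0.02 0.4 [-0.1  0.4  0.1]
0.0 11.3 [-1.9 11.1  0.8]
-0.02 30.6 [-4.6 30.4  1.8]
hit 1 th -0.019999999999999785 67.8417
69.4083
```

View pics/m8.png

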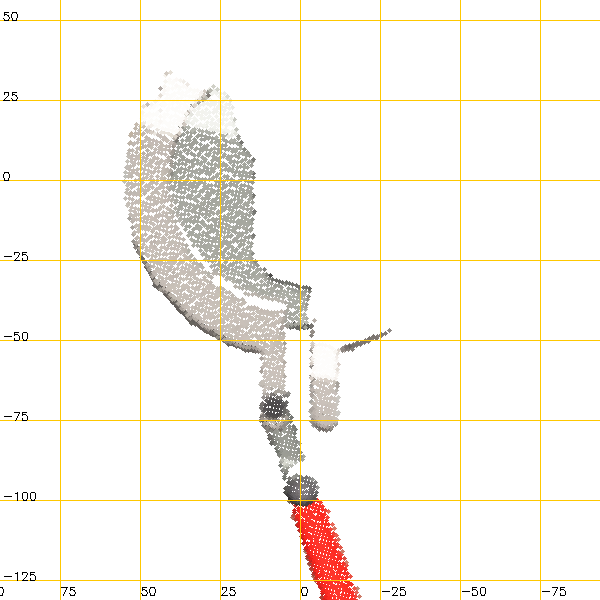

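Both halves are shut. The ears sit symmetrically at y=±8 mm, the pivot is at (-71,8), and the lever stands about 70° out. Now swing the lever home.

```bash
cat > latch.py <<'E'
from h import *
import sys
ph0=float(sys.argv[1]);z=.085;r=.058
def pose(ph,gap=0):
    v=np.array([-np.sin(ph),-np.cos(ph)]);n=np.array([-np.cos(ph),np.sin(ph)])
    c=np.array([-.0715,.008])+r*v+(.0165+gap)*n
    return W(*c),np.arctan2(v[1],v[0])+YAW,n[0]*PX+n[1]*PY
p,a,n=pose(ph0,.010);a=ptp([*p,.19],a);flip=a-pose(ph0)[1]
m.move_l([*p,z],None,.15);F0=m.current_force();print('start',np.round(F0,1),np.round(m.current_qpos(),2))
ph=ph0
while ph>-.12:
    ph-=.1 if ph>.5 else .03
    p,a,n=pose(ph);m.move_l([*p,z],rot(a+flip),.1 if ph>.5 else .04)
    f=m.current_force()-F0;fn=f[:2]@n;print(round(ph,2),round(fn,1),np.round(f,1))
    if fn>14 or abs(f).max()>25:break
m.move_l([*(p+.015*n),z],None,.1);m.move_l([*(p+.015*n),.2],None,.2)
ptp([*W(-.15,.0),.30],np.pi/2)
im,d,k=grab('wrist','w9_%s.png'%sys.argv[1])
cv2.imwrite('pics/m9_%s.png'%sys.argv[1],cv2.resize(im[200:400,220:420,::-1],(500,500),interpolation=2))
P=wcloud(k,d);rd=(d>0)&near(P,W(-.07,-.04),.1)&(P[...,2]>.08)&(im[...,0]>110)&(im[...,1]<70)
q=P[rd][:,:2]-CTR;print('handle pot frame',rect(np.c_[q@PX,q@PY]),m.current_time())
E
python3 latch.py 1.23
```

```text
start [ 0.5 -0.7  0.4] [ 0.04  0.44  1.95  0.    0.75 -0.53]
1.13 1.5 [-0.7  1.3 -0.2]
1.03 0.9 [-0.2  1.1 -0.7]
0.93 0.2 [ 0.2  0.4 -1.1]
0.83 0.4 [-0.2  0.3 -0.6]
0.73 0.4 [ 0.1  0.8 -0.1]
0.63 1.5 [-1.   1.4 -0.2]
0.53 1.1 [-0.8  1.1 -1.2]
0.43 0.9 [-0.8  0.7  0.2]
0.4 1.5 [-1.3  1.5 -0. ]
0.37 0.5 [-0.5  0.1  0. ]
0.34 0.9 [-0.8  0.5 -0.3]
0.31 0.5 [-0.5  0.1 -0.4]
0.28 0.5 [-0.5  0.4 -0.9]
0.25 -0.1 [ 0.1  0.9 -0.9]
0.22 0.3 [-0.3  0.9 -0.2]
0.19 0.1 [-0.1  0.9 -0.7]
0.16 0.2 [-0.3  1.5 -0. ]
0.13 0.5 [-0.6  0.9  0.5]
0.1 1.1 [-1.2  1.1 -0.4]
0.07 0.4 [-0.6  1.2 -1.3]
0.04 0.8 [-0.9  0.4 -0.4]
0.01 0.6 [-0.9  1.2 -0.3]
-0.02 -0.7 [0.4 1.  0.1]
-0.05 5.5 [-5.3 -1.6  3.1]
-0.08 12.3 [-11.9  -3.2   7. ]
-0.11 20.0 [-18.6  -7.3   9.7]
handle pot frame (array([-0.1121, -0.0271]), array([ 20.3, 110.4]), 60.9) 79.475
```

View pics/m9_1.23.png

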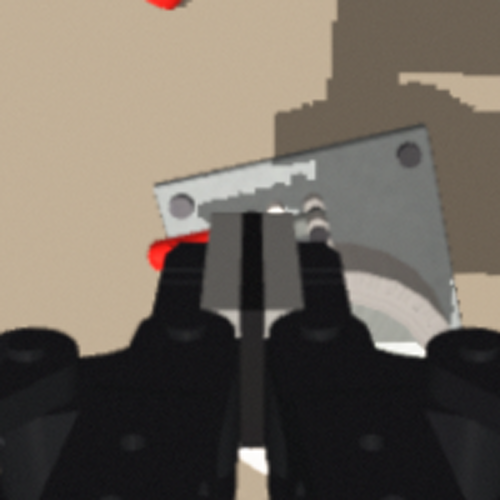

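The lever lies across the ears (its red end shows at (180,252)), but the fingers hide the fit. I'll take a clear view with the arm back and the gripper open.

Run:
```python
from h import *
m.set_gripper(1.0,40)
ptp([*W(-.10,.0),.33],np.pi/2)
im,d,k=grab('wrist','w10.png');P=wcloud(k,d);Z=P[...,2]
rd=(d>0)&near(P,W(-.07,-.04),.06)&(Z>.085)&(Z<.115)&(im[...,0]>110)&(im[...,1]<70)
q=P[rd][:,:2]-CTR;print('handle',rd.sum(),rect(np.c_[q@PX,q@PY]))
a=im[150:390,200:440,::-1]
ptp([.33,.30,.35],np.pi/2)
s,ds,ks=grab('scene','s10.png');s2,_,_=grab('side','side10.png')
print([(np.round(x['at'],3).tolist(),round(x['confidence'],2)) for x in m.look_for('scene','tongs')])
z=lambda x:cv2.resize(np.ascontiguousarray(x),(400,300),interpolation=2)
cv2.imwrite('pics/m10.png',np.vstack([np.hstack([z(im[150:360,180:460,::-1]),z(s[200:320,260:420,::-1])]),np.hstack([z(s[:,:,::-1]),z(s2[:,:,::-1])])]))
print(m.current_time())
```

```text
handle 367 (array([-0.0708, -0.0411]), array([10.5, 38.3]), 1.2)
[([0.643, -0.201, 0.074], 0.64)]
81.9583
```

View pics/m10.png

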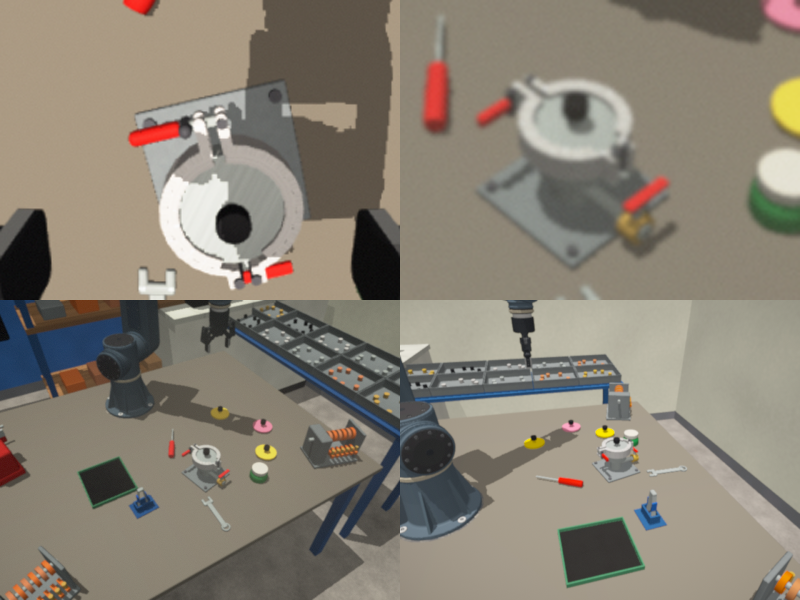

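The ring is shut evenly round the lid, and the lever lies across both ears (160,132) at about 1° from home. The tongs are in the stand (143,498), the tray is empty, and the bystanders are in place. Handing in.

```bash
python3 -c "
from h import *
print(m.sign_off(),m.current_time())"
```

```text
the job is handed in; nothing more can be done
the job is handed in; nothing more can be done
```

I handed the job in at about 82 s: all three buttons are in the pot, the lid is seated, both ring halves are shut, the latch reads about 1° from fully home, the tongs are back in their stand, and the screwdriver, wrench and paste tub look undisturbed in the final pictures.

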